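# Tap the stoppers home

### The job

The wooden stoppers of the three loose clay bottles stand proud of their necks. With a fingertip, lightly tap or press each stopper straight down until it is fully home on the rim: first the shortest bottle, then the middle one, last the tallest. Grip and lift nothing, and leave the bottles standing where they are and the other things on the bench undisturbed.

Things in the scene. Friction and masses are not known exactly. Their poses are not given: they have to be found in the camera images.
- short_bottle: The short one of the three loose grey clay bottles with pale wooden stoppers, free-standing on the bench: 140 mm from foot to the rim of its neck, 76 mm at its widest, foot 56 mm wide, neck 25 mm, rim 34 mm wide. Solid and rigid, 0.55 kg give or take 25 %. Origin: centre of its foot, z up along the bottle.
- short_stopper_top (a point): Centre of the flat top of the short bottle's stopper: a wooden disc 36 mm wide and 12 mm thick on a 28 mm wide, 10 mm thick rubber cushion, on an 18 mm plug, all on the bottle's axis. The disc gives on its cushion by 1 mm for every 3 N, at most 7 mm, and springs back. It moves with the stopper: 162 mm above the foot when fully home and released, up to 174 mm at the start.
- short_stopper (a joint): How far the short bottle's stopper has gone down, in m: 0 = the cushion's underside 12 mm above the rim, 0.012 = fully home, the cushion resting on the rim (the plug stops there). It starts between 0 and 0.003. It slides with a dry friction of about 4 N and stays where it is left.
- middle_bottle: The middle one of the three loose grey clay bottles with pale wooden stoppers, free-standing on the bench: 165 mm from foot to the rim of its neck, 82 mm at its widest, foot 61 mm wide, neck 25 mm, rim 34 mm wide. Solid and rigid, 0.7 kg give or take 25 %. Origin: centre of its foot, z up along the bottle.
- middle_stopper_top (a point): Centre of the flat top of the middle bottle's stopper: a wooden disc 36 mm wide and 12 mm thick on a 28 mm wide, 10 mm thick rubber cushion, on an 18 mm plug, all on the bottle's axis. The disc gives on its cushion by 1 mm for every 3 N, at most 7 mm, and springs back. It moves with the stopper: 187 mm above the foot when fully home and released, up to 199 mm at the start.
- middle_stopper (a joint): How far the middle bottle's stopper has gone down, in m: 0 = the cushion's underside 12 mm above the rim, 0.012 = fully home, the cushion resting on the rim (the plug stops there). It starts between 0 and 0.003. It slides with a dry friction of about 4 N and stays where it is left.
- tall_bottle: The tall one of the three loose grey clay bottles with pale wooden stoppers, free-standing on the bench: 190 mm from foot to the rim of its neck, 88 mm at its widest, foot 65 mm wide, neck 25 mm, rim 34 mm wide. Solid and rigid, 0.85 kg give or take 25 %. Origin: centre of its foot, z up along the bottle.
- tall_stopper_top (a point): Centre of the flat top of the tall bottle's stopper: a wooden disc 36 mm wide and 12 mm thick on a 28 mm wide, 10 mm thick rubber cushion, on an 18 mm plug, all on the bottle's axis. The disc gives on its cushion by 1 mm for every 3 N, at most 7 mm, and springs back. It moves with the stopper: 212 mm above the foot when fully home and released, up to 224 mm at the start.
- tall_stopper (a joint): How far the tall bottle's stopper has gone down, in m: 0 = the cushion's underside 12 mm above the rim, 0.012 = fully home, the cushion resting on the rim (the plug stops there). It starts between 0 and 0.003. It slides with a dry friction of about 4 N and stays where it is left.
- cup: Bystander: small handleless clay cup, 48 mm wide, 45 mm tall. Loose. Origin: centre of its underside.
- brush: Bystander: paint brush 170 mm long lying on the bench. Loose. Origin: middle of its length, at bench level.
- mug: Bystander: white mug 72 mm wide plus handle, 80 mm tall. Loose. Origin: centre of its underside.
- block: Bystander: plaster block 70 x 50 x 45 mm. Loose. Origin: centre of its underside.
- jar: Bystander: closed jar with a steel cap, 64 mm wide, 75 mm tall. Loose. Origin: centre of its underside.
- spatula: Bystander: spatula 190 mm long lying on the bench. Loose. Origin: middle of its length, at bench level.
- bowl: Bystander: clay bowl 100 mm wide, 45 mm tall. Loose. Origin: centre of its underside.
Not all that is in view belongs to the job. What is shaped like the short_bottle but blue or orange is not meant.

How it is judged:
By the outcome, as a careful person would: the job done as asked, in the order asked, and still so for the second after the job is handed in, with the robot touching nothing.
It also fails if it takes over 51 s, if anything falls off the work surface, if the arm or the gripper's body presses on something with over 40 N, if the wrist force passes 120 N, or if a joint passes its speed limit or range.

### The arm

A 6-joint arm with a two-finger parallel gripper is mounted at the origin on the work surface. World frame = base frame: x ahead of the robot, y to its left, z up, the work surface at z = 0. Lengths are in mm, angles in rad, forces in N, time in s.
With the tool pointing down it reaches from about 350 to 775 mm from the base axis. Payload 7.3 kg.
Tool frame: the origin (TCP) lies at the very end of the fingers, on their centre line; the grasp point (between the pads) lies bot.grip_point_offset behind it (bot.grip_point_offset is the distance from the TCP to the grasp point, in mm); z points along the fingers, y is the line along which they close (so a half turn about z gives the same grasp; the last joint's range is limited). The gripper opens to 92 mm and grips with 3 to 60 N. Pads are 19 mm wide; open, the fingers measure 130 mm over their backs; the gripper's body (75 mm by 190 mm) begins 47 mm behind the grasp point.
Start: joints at [1.053, 0.342, 1.524, -0, 1.275, -0.146], TCP at [190.716, 489.155, 226.741] pointing down, gripper open.
Joint ranges: [-2.53, 2.53], [-0.77, 2.02], [0.04, 2.7], [-1, 4.14], [0.28, 2.66], [-3.11, 3.11]. Speed limits (rad/s): [2.57, 2.57, 3.14, 3.14, 3.14, 3.14].

### API

Orientations are given as [roll, pitch, yaw] about the fixed x, y, z axes, in that order (R = Rz(yaw) Ry(pitch) Rx(roll)).
In Python, from plant import bot gives the robot as it stands. The module is installed in compiled form; this text tells all that it offers.
- The arm moves only by the tool carry_out, never from a script. Its argument "plan" is a list of rows, each an object of numbers: "tx", "ty", "tz": the shift along the world's x, y, z in mm; "rx", "ry", "rz": the turn, a rotation vector about the world's x, y, z in rad. A call has 1 to 12 rows; each row shifts and turns the commanded pose from where the row before left it; what a row does not reach is not made up. A row lasts 1/10 s, in which the tool goes at most 50 mm and 8.59 degrees, less where a joint would pass 70% of its speed; a pose out of reach is approached as far as the arm can. A call with a gripper value outside its range is refused whole. "gripper" is the closure, from 0 (fully open) to 1 (shut), set as the call begins (left out, the last holds). The fingers move at their own pace and stop on an object; the grip force is fixed at half the most. Time passes only in rows, so rows that do not move let the fingers close. It gives the time, the measured TCP pose, the force, the opening and the grip force at its end, in the units of the state.
- bot.get_obs(): the state, without advancing time (a new reading comes with each control period).
- bot.capture(name): name is "side" or "top"; returns the picture (384x512x3 uint8, red, green, blue); there is no depth.
- bot.camera_model(name): a dict with "camera_matrix" (3x3 intrinsics, pixels), "dist" ([k1, k2, p1, p2, k3] as OpenCV has them; the pictures are not rectified), "R" (3x3) and "t" (3): a world point X has camera coordinates R X + t. Camera axes: x right, y down, z forward; pixel columns grow to the right and rows downward; lengths in mm; the calibration is good to about 2 mm. A picture is of the moment at which its call begins. camera_model takes no time and is no camera call.
- bot.close_job(): hands the job in; it is judged then, once.
The state is a dict: "time": time; "joint_positions": joint angles; "dq": joint speeds; "tau": joint torques, N m; "tool_pos": TCP position; "tcp_rot": TCP orientation; "contact_force": force on the tool from outside, world axes, zero at the start; "moment": the same for the moment, N m; "grip_width": finger opening in mm; "finger_force": force on a finger pad.
Only numpy, scipy, OpenCV 4.12 (cv2) and the standard library are available. Lean on these libraries where they do the work, as an engineer would, in place of code of your own. Each camera call takes 0.05 s, during which the arm holds its last target. There are 200 camera calls.

## Working session

There is one attempt and no reset: what is moved stays moved. The work goes in short steps, Python scripts to look and compute and a tool call to move; the robot and the scene stay as the last step left them, time stands still between calls to the robot, and variables do not carry over. Pictures are saved under pics/ and viewed, at most 10 in all, crops included, and the job is handed in when it is done.

Besides the shell and the picture viewer there is one more tool, called after "Call:" by a JSON object that holds its "op" and its "data", one argument or row to a line. carry_out: Moves the arm, as the interface text tells. Its arguments: {"type":"object","properties":{"plan":{"type":"array"},"gripper":{"type":"number"}},"required":["plan"]}

```bash
mkdir -p pics; python3 - <<'E'
from plant import bot
import cv2,numpy as np
for n in("side","top"):
    im=bot.capture(n); cv2.imwrite(f"pics/{n}0.png",im[:,:,::-1])
    c=bot.camera_model(n); print(n,np.round(c["camera_matrix"],1).tolist(),c["dist"],np.round(-np.array(c["R"]).T@np.array(c["t"])))
o=bot.get_obs();print(o)
print(bot.grip_point_offset)
E
```

```text
side [[368.5, 0.0, 254.3], [0.0, 368.5, 190.2], [0.0, 0.0, 1.0]] [0.02471763 0.         0.         0.         0.        ] [476. 773. 745.]
top [[461.5, 0.0, 266.6], [0.0, 461.5, 199.9], [0.0, 0.0, 1.0]] [-0.17695201  0.          0.          0.          0.        ] [ 353.   17. 1405.]
{'time': 0.1, 'joint_positions': array([ 1.05296370e+00,  3.42627326e-01,  1.52493434e+00,  2.60474686e-06,
        1.27541035e+00, -1.46003175e-01]), 'dq': array([ 7.97282516e-05, -6.67935108e-04, -2.46146049e-03, -1.59208420e-03,
       -2.74503781e-04, -1.20002198e-03]), 'tau': array([ 1.68895349e-03, -4.32004917e+01, -2.44696462e+01,  7.20232632e-02,
        5.25958801e-02, -4.47040054e-05]), 'tool_pos': array([190.53685082, 488.80417825, 226.12333371]), 'tcp_rot': array([-3.14022833e+00, -2.03140320e-04,  2.76976230e+00]), 'contact_force': array([-0.26221684,  0.38146264, -0.41750678]), 'moment': array([-0.01270105,  0.03037192,  0.04429752]), 'finger_force': 0.0, 'grip_width': 91.47305387478187}
18.8
```

View pics/side0.png

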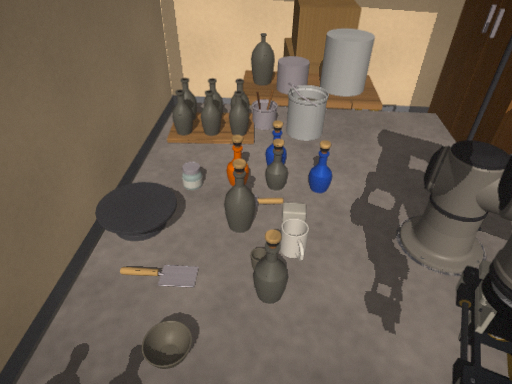

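View pics/top0.png

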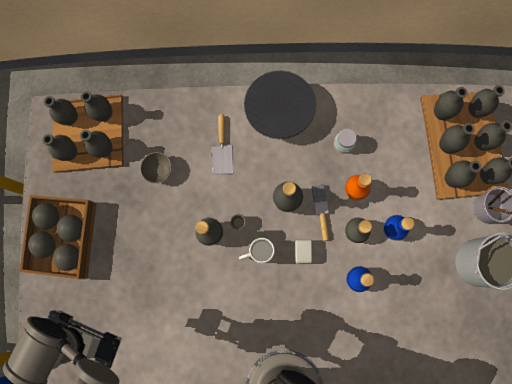

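Side view: grey stoppered bottles at stoppers (273,236), (240,167) and (278,146). Top view: the same three at (202,228), (289,188) and (364,227). Look-alikes to leave alone (side/top pixel): orange (238,142)/(364,181), blue (278,127)/(407,223), blue (325,147)/(367,280). The grey bottles on the boards have no stoppers. Next I triangulate the stoppers.

```bash
cat > h.py <<'E'
from plant import bot
import cv2,numpy as np
def cam(n):
    c=bot.camera_model(n);return [np.array(c[k],float) for k in("camera_matrix","dist","R","t")]
def ray(n,uv):
    K,d,R,t=cam(n); p=cv2.undistortPoints(np.array([[uv]],float),K,d)[0,0]
    return -R.T@t, R.T@np.array([p[0],p[1],1])
def plane(n,uv,z):
    o,v=ray(n,uv); return o+v*(z-o[2])/v[2]
def proj(n,X):
    K,d,R,t=cam(n); return cv2.projectPoints(np.array([X],float),cv2.Rodrigues(R)[0],t,K,d)[0][0,0]
def tri(a,b):
    (o,v),(p,w)=ray("side",a),ray("top",b)
    s=np.linalg.lstsq(np.c_[v,-w],p-o,rcond=None)[0]
    A,B=o+s[0]*v,p+s[1]*w; return (A+B)/2,np.linalg.norm(A-B)
def stopper(im,uv,r=14):
    u,v=map(int,uv); u0,v0=u-r,v-r
    hsv=cv2.cvtColor(im[v0:v+r,u0:u+r],cv2.COLOR_RGB2HSV)
    m=cv2.inRange(hsv,(8,90,110),(25,255,255))
    n,l,st,c=cv2.connectedComponentsWithStats(m)
    k=1+np.argmax(st[1:,4]); return c[k]+[u0,v0],st[k]+[u0,v0,0,0,0]
E
python3 - <<'E'
from h import *
I={n:cv2.imread(f"pics/{n}0.png")[:,:,::-1].copy() for n in("side","top")}
for nm,a,b in(("A",(273,236),(202,228)),("B",(240,167),(289,188)),("C",(278,146),(364,227))):
    ca,sa=stopper(I["side"],a);cb,sb=stopper(I["top"],b)
    X,e=tri(ca,cb);print(nm,ca.round(1),sa,cb.round(1),sb,X.round(1),round(e,1))
crops=[cv2.resize(I["side"][v-35:v+70,u-35:u+35],None,fx=3,fy=3,interpolation=2) for u,v in((273,236),(240,167),(278,146))]
cr2=[cv2.resize(I["top"][v-17:v+18,u-17:u+18],(210,210),interpolation=2) for u,v in((202,228),(289,188),(364,227))]
cv2.imwrite("pics/crop.png",np.vstack([np.hstack(crops),np.hstack(cr2)])[:,:,::-1])
E
```

```text
A [272.7 236.1] [265 229  16  15 191] [201.3 227.1] [195 221  14  13 139] [468.7 213.7 191.4] 1.3
B [235.7 165.8] [226 153  23  28 328] [288.7 188. ] [282 182  14  14 148] [570.4 -19.7 206.3] 8.1
C [278.2 142.4] [273 139  11   8  74] [364.8 226.1] [358 220  14  13 141] [ 465.7 -225.1  163.6] 0.5
```

View pics/crop.png

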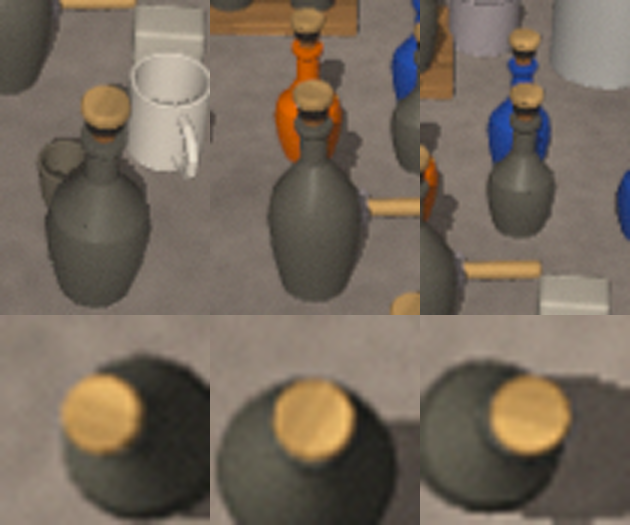

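The crop confirms it. A (201,227 top; centroid z 191) is the middle bottle, B (289,188; z 206 or more, side mask merged with orange) the tall one, and C (365,226; z 164) the short one. Now I fix XY from the top view at each known top height and clean up B's side mask.

```bash
python3 - <<'E'
from h import *
I={n:cv2.imread(f"pics/{n}0.png")[:,:,::-1].copy() for n in("side","top")}
for nm,a,b,z in(("C",(278,142),(365,226),172),("A",(273,236),(201,227),197),("B",(241,168),(289,188),222)):
    cb,_=stopper(I["top"],b); ca,sa=stopper(I["side"],a,9)
    P=plane("top",cb,z); Q=plane("side",ca,z-5)
    print(nm,"top",P.round(1),"side",Q.round(1),"tri",tri(ca,cb)[0].round(1),"dist",np.hypot(*P[:2]).round())
P=plane("top",stopper(I["top"],(364,181))[0],172);print("orange",P.round())
o=bot.get_obs();print(o["tool_pos"])
E
```

```text
C top [ 464.7 -223.4  172. ] side [ 466.  -219.3  167. ] tri [ 465.7 -225.1  163.6] dist 516.0
A top [467.5 212.9 197. ] side [469.3 214.2 192. ] tri [468.7 213.7 191.4] dist 514.0
B top [563.4 -19.2 222. ] side [564. -10. 217.] tri [565.2 -19.5 210.6] dist 564.0
orange [ 580. -215.  172.]
[190.53685082 488.80417825 226.12333371]
```

Call:
{"op": "carry_out", "data": {
  "plan": [
    {"tx":30,"ty":0,"tz":30},
    {"tx":30,"ty":-20,"tz":30},
    {"tx":30,"ty":-40},
    {"tx":30,"ty":-40},
    {"tx":25,"ty":-40},
    {"tx":25,"ty":-40},
    {"tx":25,"ty":-40},
    {"tx":25,"ty":-40},
    {"tx":20,"ty":-40},
    {"tx":20,"ty":-40},
    {"tx":10,"ty":-40},
    {"ty":-40}
  ],
  "gripper": 1
}}

```text
invalid input at $.plan[0]: expected keys tx, ty, tz, rx, ry, rz
```

Call:
{"op": "carry_out", "data": {
  "plan": [
    {"tx":30,"ty":0,"tz":30,"rx":0,"ry":0,"rz":0},
    {"tx":30,"ty":-20,"tz":30,"rx":0,"ry":0,"rz":0},
    {"tx":25,"ty":-40,"tz":0,"rx":0,"ry":0,"rz":0},
    {"tx":25,"ty":-40,"tz":0,"rx":0,"ry":0,"rz":0},
    {"tx":25,"ty":-40,"tz":0,"rx":0,"ry":0,"rz":0},
    {"tx":25,"ty":-40,"tz":0,"rx":0,"ry":0,"rz":0},
    {"tx":25,"ty":-40,"tz":0,"rx":0,"ry":0,"rz":0},
    {"tx":25,"ty":-40,"tz":0,"rx":0,"ry":0,"rz":0},
    {"tx":25,"ty":-40,"tz":0,"rx":0,"ry":0,"rz":0},
    {"tx":20,"ty":-40,"tz":0,"rx":0,"ry":0,"rz":0},
    {"tx":10,"ty":-40,"tz":0,"rx":0,"ry":0,"rz":0},
    {"tx":10,"ty":-40,"tz":0,"rx":0,"ry":0,"rz":0}
  ],
  "gripper": 1
}}

```text
time: 1.3
tool_pos: [465.9, 67.4, 286.3]
tcp_rot: [-3.141, -0.001, 2.77]
contact_force: [0.7, 0.2, 0.0]
grip_width: 2.0
finger_force: 0.0
```

Call:
{"op": "carry_out", "data": {
  "plan": [
    {"tx":0,"ty":-40,"tz":0,"rx":0,"ry":0,"rz":0},
    {"tx":0,"ty":-40,"tz":0,"rx":0,"ry":0,"rz":0},
    {"tx":0,"ty":-40,"tz":0,"rx":0,"ry":0,"rz":0},
    {"tx":0,"ty":-40,"tz":0,"rx":0,"ry":0,"rz":0},
    {"tx":0,"ty":-40,"tz":0,"rx":0,"ry":0,"rz":0},
    {"tx":0,"ty":-40,"tz":0,"rx":0,"ry":0,"rz":0},
    {"tx":0,"ty":-30,"tz":0,"rx":0,"ry":0,"rz":0},
    {"tx":0,"ty":-20,"tz":-20,"rx":0,"ry":0,"rz":0},
    {"tx":0,"ty":0,"tz":-40,"rx":0,"ry":0,"rz":0},
    {"tx":0,"ty":0,"tz":-20,"rx":0,"ry":0,"rz":0},
    {"tx":0,"ty":0,"tz":-10,"rx":0,"ry":0,"rz":0},
    {"tx":0,"ty":0,"tz":0,"rx":0,"ry":0,"rz":0}
  ]
}}

```text
time: 2.5
tool_pos: [465.2, -220.4, 195.6]
tcp_rot: [3.141, -0.003, 2.77]
contact_force: [-0.7, 0.6, -0.3]
grip_width: 0.7
finger_force: 0.0
```

```bash
python3 - <<'E'
from h import *
I={n:bot.capture(n) for n in("side","top")}
o=bot.get_obs();print(o["tool_pos"],o["contact_force"])
X=o["tool_pos"];ps=proj("side",X).astype(int);pt=proj("top",X).astype(int);print(ps,pt)
f=lambda im,p:cv2.resize(im[p[1]-50:p[1]+50,p[0]-50:p[0]+50],(400,400),interpolation=2)
cv2.imwrite("pics/c1.png",np.hstack([f(I["side"],ps),f(I["top"],pt)])[:,:,::-1])
E
```

```text
[ 466.25053494 -221.00596642  197.65408399] [ 0.44776259  0.33621825 -0.27170003]
[278 133] [365 224]
```

View pics/c1.png

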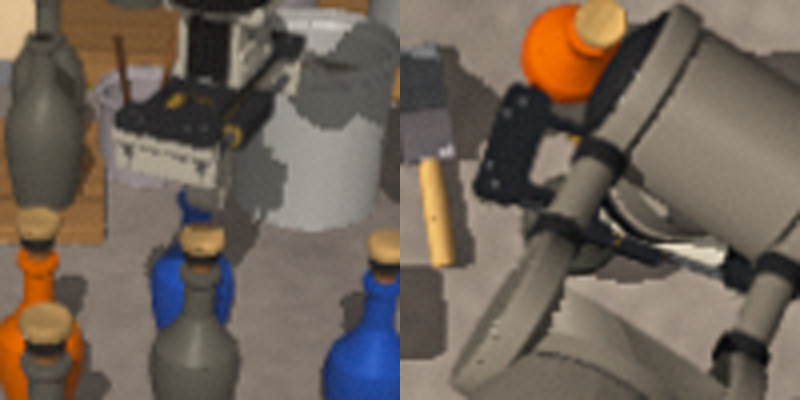

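The crop shows the closed fingertip (side crop (205,200)) centred above the short stopper (203,230), clear of the orange and blue bottles. Descending gently.

Call:
{"op": "carry_out", "data": {
  "plan": [
    {"tx":-1,"ty":-3,"tz":-8,"rx":0,"ry":0,"rz":0},
    {"tx":0,"ty":0,"tz":-6,"rx":0,"ry":0,"rz":0},
    {"tx":0,"ty":0,"tz":-4,"rx":0,"ry":0,"rz":0},
    {"tx":0,"ty":0,"tz":-3,"rx":0,"ry":0,"rz":0},
    {"tx":0,"ty":0,"tz":-2,"rx":0,"ry":0,"rz":0},
    {"tx":0,"ty":0,"tz":-2,"rx":0,"ry":0,"rz":0},
    {"tx":0,"ty":0,"tz":-2,"rx":0,"ry":0,"rz":0},
    {"tx":0,"ty":0,"tz":-1,"rx":0,"ry":0,"rz":0},
    {"tx":0,"ty":0,"tz":0,"rx":0,"ry":0,"rz":0}
  ]
}}

```text
time: 3.5
tool_pos: [464.8, -223.9, 169.0]
tcp_rot: [-3.142, 0.001, 2.77]
contact_force: [-1.0, -0.3, 3.1]
grip_width: 0.1
finger_force: 1.7
```

Call:
{"op": "carry_out", "data": {
  "plan": [
    {"tx":0,"ty":0,"tz":-1,"rx":0,"ry":0,"rz":0},
    {"tx":0,"ty":0,"tz":-1,"rx":0,"ry":0,"rz":0},
    {"tx":0,"ty":0,"tz":-1,"rx":0,"ry":0,"rz":0},
    {"tx":0,"ty":0,"tz":-1,"rx":0,"ry":0,"rz":0},
    {"tx":0,"ty":0,"tz":-1,"rx":0,"ry":0,"rz":0},
    {"tx":0,"ty":0,"tz":-1,"rx":0,"ry":0,"rz":0},
    {"tx":0,"ty":0,"tz":-1,"rx":0,"ry":0,"rz":0},
    {"tx":0,"ty":0,"tz":0,"rx":0,"ry":0,"rz":0}
  ]
}}

```text
time: 4.3
tool_pos: [464.8, -223.9, 161.6]
tcp_rot: [3.141, 0.0, 2.77]
contact_force: [-0.3, 0.1, 2.3]
grip_width: 0.4
finger_force: 1.7
```

Call:
{"op": "carry_out", "data": {
  "plan": [
    {"tx":0,"ty":0,"tz":-1,"rx":0,"ry":0,"rz":0},
    {"tx":0,"ty":0,"tz":0,"rx":0,"ry":0,"rz":0}
  ]
}}

```text
time: 4.5
tool_pos: [464.8, -223.9, 160.7]
tcp_rot: [3.142, 0.0, 2.77]
contact_force: [-0.4, 0.1, 4.9]
grip_width: 0.6
finger_force: 2.2
```

Call:
{"op": "carry_out", "data": {
  "plan": [
    {"tx":0,"ty":0,"tz":-1,"rx":0,"ry":0,"rz":0},
    {"tx":0,"ty":0,"tz":0,"rx":0,"ry":0,"rz":0}
  ]
}}

```text
time: 4.7
tool_pos: [464.8, -223.9, 160.0]
tcp_rot: [3.142, 0.0, 2.77]
contact_force: [0.2, 0.9, 7.0]
grip_width: 0.6
finger_force: 3.3
```

Call:
{"op": "carry_out", "data": {
  "plan": [
    {"tx":0,"ty":0,"tz":-1,"rx":0,"ry":0,"rz":0},
    {"tx":0,"ty":0,"tz":0,"rx":0,"ry":0,"rz":0}
  ]
}}

```text
time: 4.9
tool_pos: [464.9, -223.9, 159.3]
tcp_rot: [-3.142, 0.001, 2.77]
contact_force: [-0.8, 0.3, 9.2]
grip_width: 0.5
finger_force: 4.3
```

Past 160.7 mm the force rises at the cushion's 3 N/mm (4.9, 7.0, 9.2 N), so the short stopper is home. Now up and over to the middle bottle.

Call:
{"op": "carry_out", "data": {
  "plan": [
    {"tx":0,"ty":0,"tz":5,"rx":0,"ry":0,"rz":0},
    {"tx":0,"ty":0,"tz":20,"rx":0,"ry":0,"rz":0},
    {"tx":0,"ty":0,"tz":40,"rx":0,"ry":0,"rz":0},
    {"tx":0,"ty":10,"tz":40,"rx":0,"ry":0,"rz":0},
    {"tx":0,"ty":40,"tz":0,"rx":0,"ry":0,"rz":0},
    {"tx":0,"ty":40,"tz":0,"rx":0,"ry":0,"rz":0},
    {"tx":0,"ty":40,"tz":0,"rx":0,"ry":0,"rz":0},
    {"tx":0,"ty":40,"tz":0,"rx":0,"ry":0,"rz":0},
    {"tx":0,"ty":40,"tz":0,"rx":0,"ry":0,"rz":0},
    {"tx":0,"ty":40,"tz":0,"rx":0,"ry":0,"rz":0},
    {"tx":0,"ty":40,"tz":0,"rx":0,"ry":0,"rz":0},
    {"tx":0,"ty":40,"tz":0,"rx":0,"ry":0,"rz":0}
  ]
}}

```text
time: 6.1
tool_pos: [464.1, 107.7, 263.3]
tcp_rot: [-3.141, -0.001, 2.77]
contact_force: [0.7, -0.2, 0.1]
grip_width: 0.5
finger_force: 0.0
```

Call:
{"op": "carry_out", "data": {
  "plan": [
    {"tx":3,"ty":40,"tz":0,"rx":0,"ry":0,"rz":0},
    {"tx":0,"ty":40,"tz":0,"rx":0,"ry":0,"rz":0},
    {"tx":0,"ty":20,"tz":0,"rx":0,"ry":0,"rz":0},
    {"tx":0,"ty":7,"tz":0,"rx":0,"ry":0,"rz":0},
    {"tx":0,"ty":0,"tz":-20,"rx":0,"ry":0,"rz":0},
    {"tx":0,"ty":0,"tz":-15,"rx":0,"ry":0,"rz":0},
    {"tx":0,"ty":0,"tz":-5,"rx":0,"ry":0,"rz":0},
    {"tx":0,"ty":0,"tz":0,"rx":0,"ry":0,"rz":0}
  ]
}}

```text
time: 6.9
tool_pos: [467.4, 212.3, 223.1]
tcp_rot: [-3.14, -0.001, 2.769]
contact_force: [0.7, -0.5, -0.1]
grip_width: 0.1
finger_force: 0.0
```

```bash
python3 - <<'E'
from h import *
I={n:bot.capture(n) for n in("side","top")}
o=bot.get_obs();print(o["tool_pos"],o["contact_force"])
X=o["tool_pos"];ps=proj("side",X).astype(int);pt=proj("top",X).astype(int);print(ps,pt)
f=lambda im,p:cv2.resize(im[p[1]-50:p[1]+50,p[0]-50:p[0]+50],(400,400),interpolation=2)
cv2.imwrite("pics/c2.png",np.hstack([f(I["side"],ps),f(I["side"],(278,150))])[:,:,::-1])
E
```

```text
[468.1183598  212.73371068 224.33521878] [ 0.31940844  0.4215146  -0.12884021]
[274 224] [199 225]
```

View pics/c2.png

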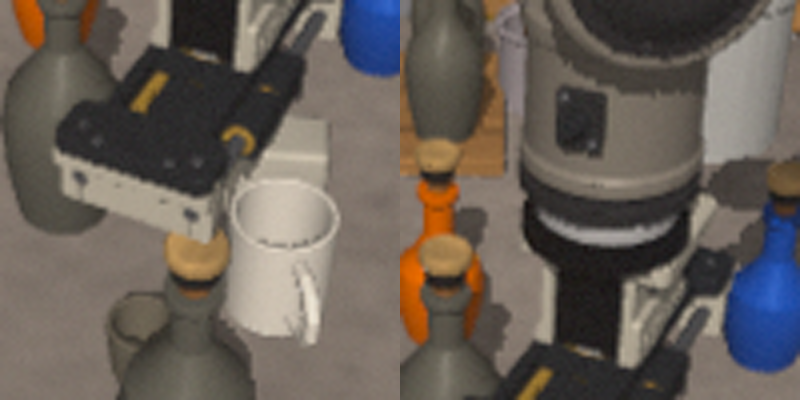

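The tip's projected pixel (side 274,224) sits just above the middle stopper (273,236). The gripper body hides the tip itself, but the stopper is clear of everything else. Pressing.

Call:
{"op": "carry_out", "data": {
  "plan": [
    {"tx":0,"ty":0,"tz":-8,"rx":0,"ry":0,"rz":0},
    {"tx":0,"ty":0,"tz":-6,"rx":0,"ry":0,"rz":0},
    {"tx":0,"ty":0,"tz":-5,"rx":0,"ry":0,"rz":0},
    {"tx":0,"ty":0,"tz":-3,"rx":0,"ry":0,"rz":0},
    {"tx":0,"ty":0,"tz":-2,"rx":0,"ry":0,"rz":0},
    {"tx":0,"ty":0,"tz":-2,"rx":0,"ry":0,"rz":0},
    {"tx":0,"ty":0,"tz":-1,"rx":0,"ry":0,"rz":0},
    {"tx":0,"ty":0,"tz":-1,"rx":0,"ry":0,"rz":0},
    {"tx":0,"ty":0,"tz":-1,"rx":0,"ry":0,"rz":0},
    {"tx":0,"ty":0,"tz":0,"rx":0,"ry":0,"rz":0}
  ]
}}

```text
time: 8.0
tool_pos: [467.8, 213.2, 194.9]
tcp_rot: [3.141, 0.0, 2.77]
contact_force: [-0.6, 0.3, 4.2]
grip_width: 0.2
finger_force: 1.8
```

Call:
{"op": "carry_out", "data": {
  "plan": [
    {"tx":0,"ty":0,"tz":-1,"rx":0,"ry":0,"rz":0},
    {"tx":0,"ty":0,"tz":-1,"rx":0,"ry":0,"rz":0},
    {"tx":0,"ty":0,"tz":-1,"rx":0,"ry":0,"rz":0},
    {"tx":0,"ty":0,"tz":-1,"rx":0,"ry":0,"rz":0},
    {"tx":0,"ty":0,"tz":-1,"rx":0,"ry":0,"rz":0},
    {"tx":0,"ty":0,"tz":-1,"rx":0,"ry":0,"rz":0},
    {"tx":0,"ty":0,"tz":0,"rx":0,"ry":0,"rz":0}
  ]
}}

```text
time: 8.7
tool_pos: [467.8, 213.2, 188.6]
tcp_rot: [3.141, -0.0, 2.77]
contact_force: [-0.5, 0.2, 2.6]
grip_width: 0.7
finger_force: 1.7
```

Call:
{"op": "carry_out", "data": {
  "plan": [
    {"tx":0,"ty":0,"tz":-1,"rx":0,"ry":0,"rz":0},
    {"tx":0,"ty":0,"tz":-1,"rx":0,"ry":0,"rz":0},
    {"tx":0,"ty":0,"tz":-1,"rx":0,"ry":0,"rz":0},
    {"tx":0,"ty":0,"tz":0,"rx":0,"ry":0,"rz":0}
  ]
}}

```text
time: 9.1
tool_pos: [467.8, 213.2, 185.7]
tcp_rot: [3.141, 0.0, 2.77]
contact_force: [-0.8, -0.7, 4.1]
grip_width: 0.4
finger_force: 2.2
```

Call:
{"op": "carry_out", "data": {
  "plan": [
    {"tx":0,"ty":0,"tz":-1,"rx":0,"ry":0,"rz":0},
    {"tx":0,"ty":0,"tz":0,"rx":0,"ry":0,"rz":0}
  ]
}}

```text
time: 9.3
tool_pos: [467.8, 213.2, 185.0]
tcp_rot: [3.141, 0.0, 2.77]
contact_force: [-1.2, 0.0, 6.5]
grip_width: 0.5
finger_force: 3.3
```

Call:
{"op": "carry_out", "data": {
  "plan": [
    {"tx":0,"ty":0,"tz":-1,"rx":0,"ry":0,"rz":0},
    {"tx":0,"ty":0,"tz":0,"rx":0,"ry":0,"rz":0}
  ]
}}

```text
time: 9.5
tool_pos: [467.9, 213.2, 184.3]
tcp_rot: [3.141, 0.001, 2.77]
contact_force: [-1.1, 1.0, 9.5]
grip_width: 0.5
finger_force: 4.3
```

The middle stopper is home (4.1, 6.5, 9.5 N). Next the tall one at (564,-19).

Call:
{"op": "carry_out", "data": {
  "plan": [
    {"tx":0,"ty":0,"tz":5,"rx":0,"ry":0,"rz":0},
    {"tx":0,"ty":0,"tz":20,"rx":0,"ry":0,"rz":0},
    {"tx":0,"ty":0,"tz":40,"rx":0,"ry":0,"rz":0},
    {"tx":0,"ty":0,"tz":40,"rx":0,"ry":0,"rz":0},
    {"tx":16,"ty":-35,"tz":0,"rx":0,"ry":0,"rz":0},
    {"tx":16,"ty":-35,"tz":0,"rx":0,"ry":0,"rz":0},
    {"tx":16,"ty":-35,"tz":0,"rx":0,"ry":0,"rz":0},
    {"tx":16,"ty":-35,"tz":0,"rx":0,"ry":0,"rz":0},
    {"tx":16,"ty":-35,"tz":0,"rx":0,"ry":0,"rz":0},
    {"tx":10,"ty":-35,"tz":0,"rx":0,"ry":0,"rz":0},
    {"tx":6,"ty":-22,"tz":0,"rx":0,"ry":0,"rz":0},
    {"tx":0,"ty":0,"tz":0,"rx":0,"ry":0,"rz":0}
  ]
}}

```text
time: 10.7
tool_pos: [564.0, -21.8, 287.5]
tcp_rot: [-3.14, -0.002, 2.766]
contact_force: [0.5, 1.0, -0.5]
grip_width: 0.4
finger_force: 0.0
```

Call:
{"op": "carry_out", "data": {
  "plan": [
    {"tx":0,"ty":0,"tz":-20,"rx":0,"ry":0,"rz":0},
    {"tx":0,"ty":0,"tz":-15,"rx":0,"ry":0,"rz":0},
    {"tx":0,"ty":0,"tz":-5,"rx":0,"ry":0,"rz":0},
    {"tx":0,"ty":0,"tz":0,"rx":0,"ry":0,"rz":0}
  ]
}}

```text
time: 11.1
tool_pos: [563.2, -18.1, 248.0]
tcp_rot: [-3.141, -0.002, 2.771]
contact_force: [0.2, -0.2, -0.1]
grip_width: 0.4
finger_force: 0.0
```

```bash
python3 - <<'E'
from h import *
I={n:bot.capture(n) for n in("side","top")}
o=bot.get_obs();print(o["tool_pos"],o["contact_force"])
X=o["tool_pos"];ps=proj("side",X).astype(int);print(ps)
f=lambda im,p:cv2.resize(im[p[1]-50:p[1]+50,p[0]-50:p[0]+50],(400,400),interpolation=2)
cv2.imwrite("pics/c3.png",np.hstack([f(I["side"],ps),f(I["side"],(273,250))])[:,:,::-1])
E
```

```text
[563.88787883 -18.3543408  249.35850807] [-0.57319246  0.94403568  0.67597331]
[239 152]
```

View pics/c3.png

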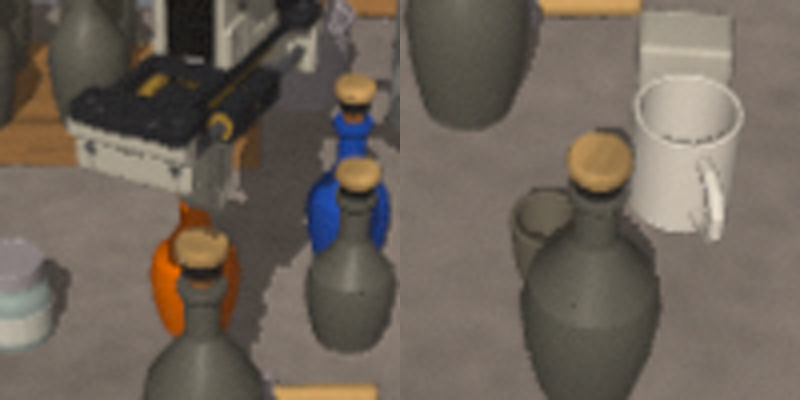

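Fingertip at crop (210,190) sits over the tall stopper (202,245). The short and middle stoppers look seated and both bottles stand.

Call:
{"op": "carry_out", "data": {
  "plan": [
    {"tx":0,"ty":-1,"tz":-8,"rx":0,"ry":0,"rz":0},
    {"tx":0,"ty":0,"tz":-6,"rx":0,"ry":0,"rz":0},
    {"tx":0,"ty":0,"tz":-5,"rx":0,"ry":0,"rz":0},
    {"tx":0,"ty":0,"tz":-3,"rx":0,"ry":0,"rz":0},
    {"tx":0,"ty":0,"tz":-2,"rx":0,"ry":0,"rz":0},
    {"tx":0,"ty":0,"tz":-2,"rx":0,"ry":0,"rz":0},
    {"tx":0,"ty":0,"tz":-1,"rx":0,"ry":0,"rz":0},
    {"tx":0,"ty":0,"tz":-1,"rx":0,"ry":0,"rz":0},
    {"tx":0,"ty":0,"tz":-1,"rx":0,"ry":0,"rz":0},
    {"tx":0,"ty":0,"tz":0,"rx":0,"ry":0,"rz":0}
  ]
}}

```text
time: 12.2
tool_pos: [563.8, -19.9, 220.1]
tcp_rot: [3.141, 0.001, 2.77]
contact_force: [-1.1, 0.2, 3.7]
grip_width: 0.5
finger_force: 1.8
```

Call:
{"op": "carry_out", "data": {
  "plan": [
    {"tx":0,"ty":0,"tz":-1,"rx":0,"ry":0,"rz":0},
    {"tx":0,"ty":0,"tz":-1,"rx":0,"ry":0,"rz":0},
    {"tx":0,"ty":0,"tz":-1,"rx":0,"ry":0,"rz":0},
    {"tx":0,"ty":0,"tz":-1,"rx":0,"ry":0,"rz":0},
    {"tx":0,"ty":0,"tz":-1,"rx":0,"ry":0,"rz":0},
    {"tx":0,"ty":0,"tz":-1,"rx":0,"ry":0,"rz":0},
    {"tx":0,"ty":0,"tz":0,"rx":0,"ry":0,"rz":0}
  ]
}}

```text
time: 12.9
tool_pos: [563.8, -19.9, 213.6]
tcp_rot: [3.142, 0.0, 2.77]
contact_force: [0.4, -0.6, 3.6]
grip_width: 0.3
finger_force: 1.7
```

Call:
{"op": "carry_out", "data": {
  "plan": [
    {"tx":0,"ty":0,"tz":-1,"rx":0,"ry":0,"rz":0},
    {"tx":0,"ty":0,"tz":-1,"rx":0,"ry":0,"rz":0},
    {"tx":0,"ty":0,"tz":-1,"rx":0,"ry":0,"rz":0},
    {"tx":0,"ty":0,"tz":0,"rx":0,"ry":0,"rz":0}
  ]
}}

```text
time: 13.3
tool_pos: [563.8, -19.9, 210.7]
tcp_rot: [3.141, 0.0, 2.77]
contact_force: [-0.5, -0.3, 5.4]
grip_width: 0.1
finger_force: 2.2
```

Call:
{"op": "carry_out", "data": {
  "plan": [
    {"tx":0,"ty":0,"tz":-1,"rx":0,"ry":0,"rz":0},
    {"tx":0,"ty":0,"tz":-1,"rx":0,"ry":0,"rz":0},
    {"tx":0,"ty":0,"tz":0,"rx":0,"ry":0,"rz":0}
  ]
}}

```text
time: 13.6
tool_pos: [563.9, -19.9, 209.4]
tcp_rot: [3.141, 0.001, 2.77]
contact_force: [-0.9, -0.1, 8.5]
grip_width: 0.5
finger_force: 4.2
```

Call:
{"op": "carry_out", "data": {
  "plan": [
    {"tx":0,"ty":0,"tz":5,"rx":0,"ry":0,"rz":0},
    {"tx":0,"ty":0,"tz":20,"rx":0,"ry":0,"rz":0},
    {"tx":0,"ty":0,"tz":40,"rx":0,"ry":0,"rz":0},
    {"tx":-10,"ty":0,"tz":30,"rx":0,"ry":0,"rz":0},
    {"tx":-40,"ty":0,"tz":0,"rx":0,"ry":0,"rz":0},
    {"tx":-40,"ty":0,"tz":0,"rx":0,"ry":0,"rz":0},
    {"tx":-40,"ty":0,"tz":0,"rx":0,"ry":0,"rz":0},
    {"tx":-30,"ty":0,"tz":0,"rx":0,"ry":0,"rz":0},
    {"tx":0,"ty":0,"tz":0,"rx":0,"ry":0,"rz":0},
    {"tx":0,"ty":0,"tz":0,"rx":0,"ry":0,"rz":0}
  ]
}}

```text
time: 14.6
tool_pos: [403.8, -19.9, 303.9]
tcp_rot: [3.141, 0.001, 2.769]
contact_force: [0.1, -0.6, 0.0]
grip_width: 0.4
finger_force: 0.0
```

```bash
python3 - <<'E'
from h import *
im=bot.capture("side"); cv2.imwrite("pics/s9.png",im[:,:,::-1])
print(bot.get_obs()["contact_force"])
E
```

```text
[-0.43983431 -0.95822845 -0.8603636 ]
```

View pics/s9.png

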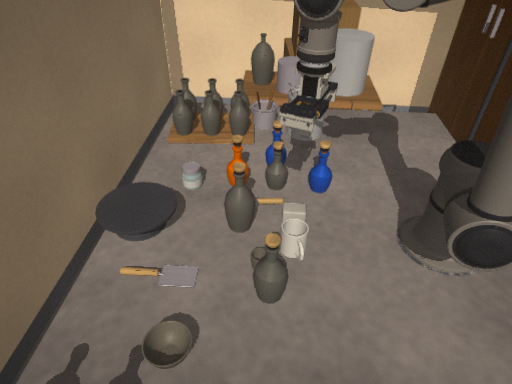

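All three bottles stand in place with stoppers lower, at (273,241), (239,172) and (278,149). The bystanders have not moved and the arm is clear.

```bash
python3 -c "
from plant import bot
print(bot.close_job())"
```

```text
the job is handed in; nothing more can be done
None
```

I pressed the short, middle and tall stoppers home in that order with the closed fingertip (last force readings under 10 N), disturbed nothing else that I could see, and handed the job in at about 15 s; the verdict was not shown.

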